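# Put the drained chopping boards away in the board rack

## Task

Put the two wooden chopping boards away: take them off the draining stand, where they lean, and stand each one upright in the board rack on the long edge it rests on now, the large board in the middle slot beside the marble slab and the small board in the empty outer slot. Lower each board all the way down, roughly in the middle of the length of its slot; do not drop it. Leave the marble slab in its slot and do not disturb the other things on the table.

Things in the scene. Friction and masses are not known exactly. Their poses are not given: they have to be found in the camera images.
- large_board: Large wooden chopping board, 160 mm long, 110 mm high, 14 mm thick, about 0.2 kg. Origin: centre of the long edge it rests on. x is across the thickness, y along the length, z up its height (upper edge at z = 110 mm). At first it leans 30 degrees back from vertical on the draining stand, in its left or right place by chance; its upper 50 mm is free on both faces.
- small_board: The small wooden chopping board, 110 mm long, 95 mm high, 14 mm thick, about 0.13 kg (varies). Origin and axes as for the large board (upper edge at z = 95 mm). It leans in the same way beside the large one; its upper 35 mm stands free of the stand on both faces.
- drain_stand: Low light-wood draining stand, 360 mm wide (y), fixed. Origin on the table under its middle; front (-x) roughly towards the robot. Two boards lean side by side on its slatted back, 30 degrees away from the front (towards +x). Their lower edges rest 34 mm above the table, 45 mm in front of the origin, about 90 mm left and right of it, behind an 8 mm lip. The back ends 60 mm up the slope.
- board_rack: Board rack, fixed: light wooden rails and six low steel hoops in pairs, 184 mm across the slots (y) and 98 mm along them (x). Origin on the table under its middle. Each pair of hoops makes one slot along the rack's x axis; three slots, 65 mm apart in y. Each slot is 18 mm wide between the 6 mm wires, flared to 30 mm at the top. Slot floor 18 mm above the table, hoop tops 46 mm above the slot floor.
- middle_slot (a point): Centre of the floor of the rack's middle slot, for the large board. Axes as the rack's: x along the slot, y across it, z up.
- outer_slot (a point): Centre of the floor of the empty outer slot (rack's y = -65 mm, the side away from the marble slab), for the small board. Axes as the rack's.
- marble_slab: Plain marble serving slab, 120 mm long, 95 mm high, 14 mm thick, 0.4 kg, standing loose on edge in the other outer slot (rack's y = +65 mm). Stays there. Origin: centre of its lower edge; x along its length, z up.
- garlic: Garlic bulb, 50 mm, standing loose behind the stand. Origin at its underside. Not to be disturbed.
- ramekin: Small white stoneware ramekin, 61 mm wide, 37 mm high, loose, between stand and rack. Origin at its underside. Not to be disturbed.
- salt_mill: Small clear and grey mill, 44 mm wide, 90 mm high, loose, beyond the gap between stand and rack. Origin at its underside. Not to be disturbed.
Things that resemble listed ones, but are neither listed nor needed, are in the scene too. Leave any red look-alike of the small_board alone.

How it is judged:
At the end, for the whole second after the job is handed in: Large board in the middle slot, small board in the empty outer slot, each on its lower long edge within 6 mm of the slot floor, within 12 mm across and 30 mm along of the slot centre, tilted under 0.22 rad, turned under 0.2 rad, at rest; marble slab upright within 30 mm of its place (x of large_board in the frame of middle_slot between -0.03 and 0.03 m and y of large_board in the frame of middle_slot between -0.012 and 0.012 m and z of large_board in the frame of middle_slot between -0.006 and 0.006 m and angle between each of large_board, small_board, marble_slab's own z axis and vertical below 0.22 rad and angle between the y axis of each of large_board, small_board and the x axis of board_rack, either way round below 0.2 rad and linear speed of each of large_board, small_board below 0.02 m/s and x of small_board in the frame of outer_slot between -0.03 and 0.03 m and y of small_board in the frame of outer_slot between -0.012 and 0.012 m and z of small_board in the frame of outer_slot between -0.006 and 0.006 m and distance of marble_slab from where it was at the start of the episode below 0.03 m); the robot touches nothing.
It fails at once if a board is dropped (moves faster than 0.4 m/s out of the fingers) ((contact force between the fingers and large_board below 0.3 N and linear speed of large_board above 0.4 m/s) or (contact force between the fingers and small_board below 0.3 N and linear speed of small_board above 0.4 m/s)).
It fails at once if a chopping board falls on the table (height (world z) of any of large_board, small_board below 0.009 m).
It fails at once if the marble slab is pushed or pulled out of place (30 mm) (distance of marble_slab from where it was at the start of the episode above 0.03 m).
It fails at once if one of the loose things standing around is pushed 40 mm or more or knocked over (distance of any of garlic, ramekin, salt_mill from where it was at the start of the episode above 0.04 m or angle between any of garlic, ramekin, salt_mill's own z axis and vertical above 0.7 rad).
It also fails if it takes over 69 s, if anything falls off the work surface, if the arm or the gripper's body presses on something with over 40 N, if the wrist force passes 120 N, or if a joint passes its speed limit or range.

## Robot

A 6-joint arm with a two-finger parallel gripper is mounted at the origin on a cart in front of the work surface, level with it; the furniture and walls round the work are solid. World frame = base frame: x ahead of the robot, y to its left, z up, the work surface at z = 0. Lengths are in m, angles in rad, forces in N, time in s.
With the tool pointing down it reaches from about 0.425 to 0.95 m from the base axis. Payload 3.5 kg.
Tool frame: the origin (TCP) lies between the finger pads; the fingertips stand 14 mm ahead of it and the grasp point (between the pads) lies 5 mm behind it; z points along the fingers, y is the direction in which the jaws open and shut (so a half turn about z gives the same grasp; the last joint's range is limited). The gripper opens to 85 mm and grips with 20 to 120 N. Pads are 22 mm wide; open, the fingers measure 114 mm over their backs; the gripper's body (76 mm by 85 mm) begins 54 mm behind the grasp point. The pads swing forward as they close: fully open they stand 13 mm farther back than shut.
Start: joints at [-1.382, 0.286, 1.577, -0, 1.279, -0.15], TCP at [0.224, -0.637, 0.245] pointing down, gripper open.
Joint ranges: [-2.77, 2.77], [-0.9, 2.22], [0.21, 2.48], [-1.53, 4.67], [0.24, 2.81], [-2.84, 2.84]. Speed limits (rad/s): [2.79, 2.79, 3.14, 3.14, 3.14, 3.14].

## Interface

Orientations are given as a unit quaternion [x, y, z, w].
In Python, from plant import ctrl gives the robot as it stands. The module is installed in compiled form; this text tells all that it offers.
- The arm moves only by the tool servo_tool, never from a script. Its argument "increments" is text: rows parted by semicolons, each of 7 numbers parted by spaces: the turn, a rotation vector about the tool's x, y, z in rad, then the shift along the tool's x, y, z in cm, then the finger opening in cm, from 0 to 8.54. In form: ax ay az dx dy dz claw; .... A call has 1 to 10 rows; each row is the pose to reach, as a shift and turn from the pose commanded when the call began, along the tool's axes at that moment; what a row does not reach only later rows make up. A row lasts 1/12 s, in which the tool goes at most 41.7 mm and 7.16 degrees, less where a joint would pass 70% of its speed; a pose out of reach is approached as far as the arm can. A call with a gripper value outside its range is refused whole. The fingers move at their own pace and stop on an object; "grip_force" is the grip in N (left out, the last holds). Time passes only in rows, so rows that repeat a pose let the fingers close. It gives the time, the measured TCP pose, the force and the opening at its end, in the units of the state.
- ctrl.get_state(): the state, without advancing time (a new reading comes with each control period).
- ctrl.read_camera(name): name is "scene" or "top"; returns (picture, depth): 420x560x3 uint8, red, green, blue; 420x560 float32, m along the optical axis (not along the pixel's ray), 0 where there is no reading.
- ctrl.camera_info(name): a dict with "camera_matrix" (3x3 intrinsics, pixels), "world_to_cam" (4x4, takes a point from world to camera coordinates). Camera axes: x right, y down, z forward; pixel columns grow to the right and rows downward; lengths in m; the calibration is good to about 2 mm. A picture is of the moment at which its call begins. camera_info takes no time and is no camera call.
- ctrl.sign_off(): hands the job in, once; it reports no verdict.
The state is a dict: "time": time; "qpos": joint angles; "dq": joint speeds; "joint_efforts": joint torques, N m; "eef_pos": TCP position; "tcp_rot": TCP orientation; "contact_force": force on the tool from outside, world axes, zero at the start; "wrist_torque": the same for the moment, N m; "opening": opening from 0.0 (shut) to 1.0 (fully open).
Only numpy, scipy, OpenCV 4.12 (cv2) and the standard library are available. Lean on these libraries where they do the work, as an engineer would, in place of code of your own. Each camera call takes 0.05 s, during which the arm holds its last target.

## Working session

There is one attempt and no reset: what is moved stays moved. The work goes in short steps, Python scripts to look and compute and a tool call to move; the robot and the scene stay as the last step left them, time stands still between calls to the robot, and variables do not carry over. Pictures are saved under pics/ and viewed, and the job is handed in when it is done.

Besides the shell and the picture viewer there is one more tool, called after "Call:" as name(argument=value, ...) on one line, values as JSON. servo_tool: Moves the arm, as the interface text tells. Its arguments: {"type":"object","properties":{"increments":{"type":"string"},"grip_force":{"type":"number"}},"required":["increments"]}

```bash
mkdir -p pics
python3 - <<'E'
from plant import ctrl
import cv2,numpy as np
s=ctrl.get_state();print(s)
for n in("scene","top"):
    p,d=ctrl.read_camera(n);i=ctrl.camera_info(n)
    cv2.imwrite(f"pics/{n}0.png",p[:,:,::-1]);np.savez(f"{n}0.npz",p=p,d=d,K=i["camera_matrix"],T=i["world_to_cam"])
    print(n,i["camera_matrix"],i["world_to_cam"],(d==0).mean())
E
```

```text
{'time': 0.0, 'qpos': array([-1.38201345e+00,  2.87191292e-01,  1.57817311e+00, -2.22358350e-05,
        1.27861760e+00, -1.50017592e-01]), 'dq': array([-8.93245030e-05, -1.37517609e-04,  1.39462567e-04, -3.22104757e-04,
        7.35047445e-04,  2.32013143e-04]), 'joint_efforts': array([-3.44250575e-04, -4.05979729e+01, -2.92626804e+01, -1.46777616e-04,
        5.87197370e-03, -7.35774620e-06]), 'eef_pos': array([ 0.22423313, -0.63600138,  0.24393217]), 'tcp_rot': array([ 9.85684814e-01,  1.68594249e-01, -3.37953548e-05, -1.19424187e-03]), 'contact_force': array([0.32163885, 0.24552025, 0.07841004]), 'wrist_torque': array([ 0.0054941 ,  0.04990163, -0.01046623]), 'opening': 0.9997016309193346}
scene [[385.02974145   0.         282.3505127 ]
 [  0.         385.02974145 203.30542791]
 [  0.           0.           1.        ]] [[-0.86699648 -0.49776794  0.02332764  0.44335426]
 [-0.31492211  0.51103969 -0.79978903  0.18168639]
 [ 0.38618799 -0.70076067 -0.59982775  1.0739246 ]
 [ 0.          0.          0.          1.        ]] 0.0077083333333333335
top [[403.78353296   0.         284.65711011]
 [  0.         403.78353296 210.25533502]
 [  0.           0.           1.        ]] [[ 0.00187522 -0.99997521 -0.00678649  0.01671742]
 [-0.99508897 -0.00119433 -0.09897736  0.4880454 ]
 [ 0.0989668   0.00693877 -0.99506654  0.93762784]
 [ 0.          0.          0.          1.        ]] 0.003924319727891156
```

View pics/scene0.png

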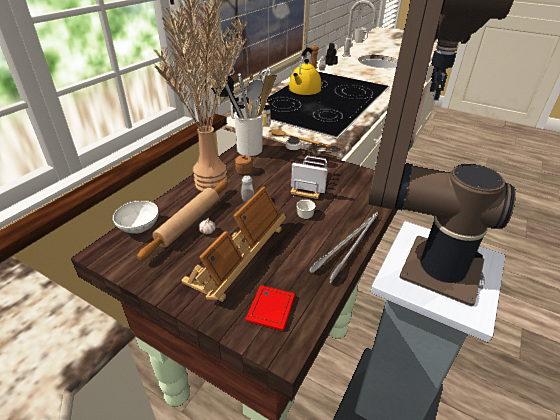

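View pics/top0.png

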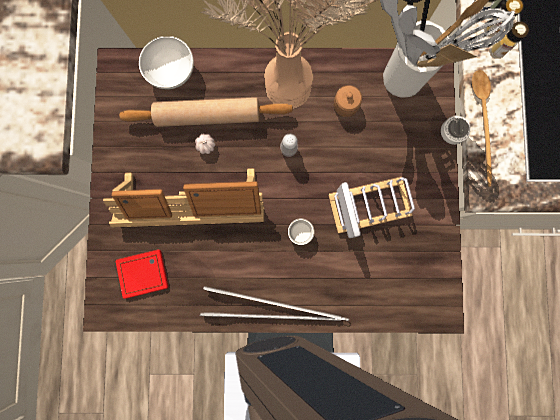

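The top view shows the small board at about (138,203), the large board at (222,198), the rack at (372,207) with the marble slab at its left end (347,210), the ramekin at (301,231), the mill at (289,145) and the garlic at (205,144). The red look-alike lies flat at (141,273). Next: enlarged crops and depth measurements.

```bash
cat > h.py <<'E'
import numpy as np,cv2
def cloud(d,K,T):
    v,u=np.mgrid[:d.shape[0],:d.shape[1]]
    P=np.stack([(u-K[0,2])/K[0,0]*d,(v-K[1,2])/K[1,1]*d,d],-1)
    R=T[:3,:3];t=T[:3,3]
    return (P-t)@R
def load(n):
    z=np.load(n);return z['p'],z['d'],z['K'],z['T']
def proj(X,K,T):
    c=np.atleast_2d(X)@T[:3,:3].T+T[:3,3];return (c@K.T)[:,:2]/c[:,2:]
E
python3 - <<'E'
from h import *
p,d,K,T=load("top0.npz")
c=np.hstack([cv2.resize(p[165:245,100:270],None,fx=4,fy=4,interpolation=2)[:,:,::-1]])
cv2.imwrite("pics/cropA.png",c)
cv2.imwrite("pics/cropB.png",cv2.resize(p[165:255,315:425],None,fx=6,fy=6,interpolation=2)[:,:,::-1])
P=cloud(d,K,T)
hsv=cv2.cvtColor(p,cv2.COLOR_RGB2HSV)
for n,(u,v) in dict(sm=(138,203),lg=(222,198),tbl=(280,190),rol=(200,110),slabtop=(347,190),ram=(301,231),mill=(289,139),garl=(205,140)).items():
    print(n,hsv[v,u],P[v,u].round(3))
p,d,K,T=load("scene0.npz");
cv2.imwrite("pics/cropC.png",cv2.resize(p[145:305,170:340],None,fx=4,fy=3.6,interpolation=2)[:,:,::-1])
E
```

```text
sm [ 14 157 114] [0.497 0.343 0.091]
lg [ 13 154 119] [0.508 0.155 0.097]
tbl [  7 102 125] [ 0.541  0.029 -0.001]
rol [ 14 101 229] [0.723 0.218 0.057]
slabtop [  0   0 255] [ 0.524 -0.119  0.112]
ram [ 17  37 188] [ 0.44  -0.022  0.005]
mill [ 18   5 254] [0.644 0.007 0.086]
garl [ 14  44 247] [0.656 0.209 0.036]
```

View pics/cropA.png

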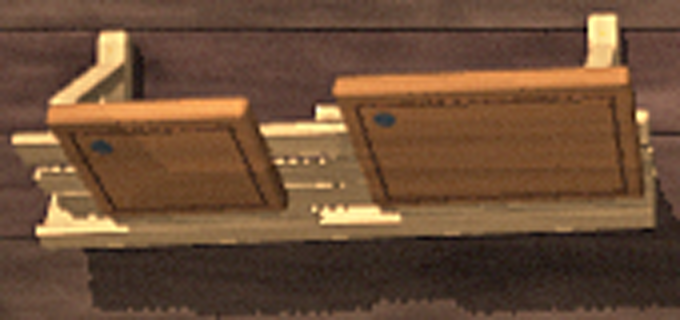

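View pics/cropB.png

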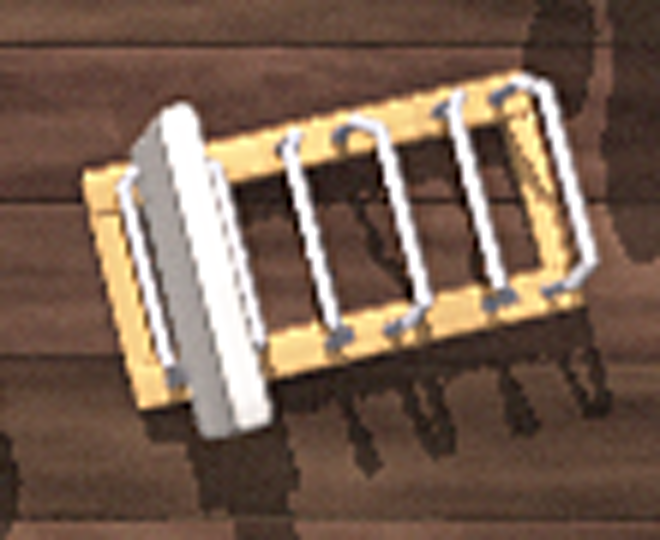

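View pics/cropC.png

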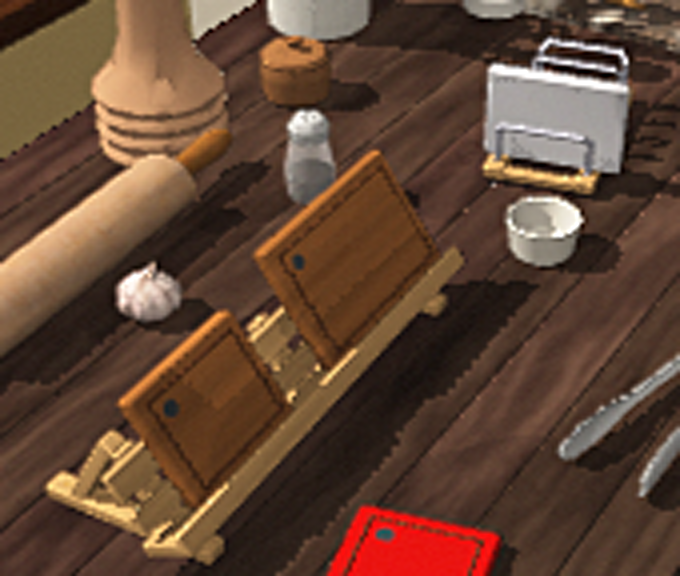

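The crops confirm both boards: brown, leaning, the large one nearer the rack. The rack is turned by about 12°. Its middle slot is between the wires at crop x≈310 and 400, its outer slot between 475 and 560, and the slab sits at the left.

```bash
cat > meas.py <<'E'
from h import *
def fit(n,box):
    p,d,K,T=load(n);P=cloud(d,K,T);hsv=cv2.cvtColor(p,cv2.COLOR_RGB2HSV)
    m=(hsv[...,0]>=7)&(hsv[...,0]<=18)&(hsv[...,1]>115)&(d>0)
    b=np.zeros_like(m);b[box[1]:box[3],box[0]:box[2]]=1;m&=b
    m&=(P[...,2]>.03)
    k,lab,st,_=cv2.connectedComponentsWithStats(m.astype(np.uint8));i=1+st[1:,4].argmax();m=lab==i
    return P[m],m
if __name__=="__main__":
    for n,boxes in (("top0.npz",dict(sm=(100,180,178,230),lg=(180,175,265,220))),("scene0.npz",dict(sm=(195,220,244,285),lg=(232,180,285,250)))):
      for k,bx in boxes.items():
        X,m=fit(n,bx)
        # ransac-ish plane
        best=None;rng=np.random.default_rng(0)
        for _ in range(300):
            a=X[rng.choice(len(X),3,replace=False)];nn=np.cross(a[1]-a[0],a[2]-a[0]);l=np.linalg.norm(nn)
            if l<1e-6: continue
            nn/=l;r=abs((X-a[0])@nn)<.0025
            if abs(nn[0])<.6: continue
            if best is None or r.sum()>best.sum():best=r
        Y=X[best];c=Y.mean(0);nn=np.linalg.svd(Y-c)[2][2];nn*=-np.sign(nn[0])
        h=np.array([nn[1],-nn[0],0]);h/=np.linalg.norm(h);up=np.cross(nn,h);up*=np.sign(up[2])
        if h[1]<0:h=-h
        a=(Y-c)@h;b=(Y-c)@up
        q=lambda x:np.percentile(x,[.5,99.5])
        print(n,k,m.sum(),best.sum(),"n",nn.round(3),"lean",np.degrees(np.arcsin(nn[2])).round(1),"yaw",np.degrees(np.arctan2(-h[0],h[1])).round(2))
        print("  len",np.ptp(q(a)).round(4),"hgt",np.ptp(q(b)).round(4),"topmid",(c+h*q(a).mean()+up*q(b)[1]).round(4),"botmid",(c+h*q(a).mean()+up*q(b)[0]).round(4))
        print("  thickness range",np.percentile((X-c)@nn,[1,50,99]).round(4))
    for n in("top0.npz","scene0.npz"):
        p,d,K,T=load(n);P=cloud(d,K,T);hsv=cv2.cvtColor(p,cv2.COLOR_RGB2HSV)
        R=(P[...,0]>.35)&(P[...,0]<.62)&(P[...,1]>-.36)&(P[...,1]<-.06)&(d>0)
        slab=R&(P[...,2]>.075)&(P[...,2]<.13);X=P[slab];
        print(n,"slab px",slab.sum(),"z",np.percentile(X[:,2],[1,50,99]).round(3))
        top=X[X[:,2]>.105][:,:2];r=cv2.minAreaRect(top.astype(np.float32));print(" slab top rect",r)
        w=R&(hsv[...,0]>=12)&(hsv[...,0]<=25)&(hsv[...,1]>80)&(hsv[...,2]>130)&(P[...,2]>.006)&(P[...,2]<.04)
        X=P[w];print(" rails",w.sum(),np.percentile(X[:,2],[5,50,95]).round(3),cv2.minAreaRect(X[:,:2].astype(np.float32)))
        s=R&(hsv[...,1]<70)&(hsv[...,2]>110)&(P[...,2]>.05)&(P[...,2]<.075)&(P[...,1]<-.14)
        X=P[s];print(" wires",s.sum(),np.percentile(X[:,2],[5,50,95]).round(3))
E
python3 meas.py
```

```text
top0.npz sm 2178 1227 n [-0.865 -0.031  0.5  ] lean 30.0 yaw 2.02
  len 0.1112 hgt 0.0975 topmid [0.5138 0.3379 0.1195] botmid [0.4651 0.3362 0.0351]
  thickness range [-0.0592 -0.0002  0.0146]
top0.npz lg 2820 2159 n [-0.862 -0.031  0.507] lean 30.4 yaw 2.04
  len 0.157 hgt 0.1121 topmid [0.5283 0.1552 0.1323] botmid [0.4715 0.1531 0.0356]
  thickness range [-0.0212 -0.0002  0.0129]
scene0.npz sm 1960 1126 n [-0.866 -0.03   0.5  ] lean 30.0 yaw 1.98
  len 0.167 hgt 0.092 topmid [0.514  0.312  0.1197] botmid [0.4681 0.3104 0.0401]
  thickness range [-0.0322 -0.0006  0.0147]
scene0.npz lg 1998 1287 n [-0.864 -0.035  0.503] lean 30.2 yaw 2.29
  len 0.2193 hgt 0.1067 topmid [0.5264 0.1893 0.1328] botmid [0.4728 0.1872 0.0406]
  thickness range [-0.0231 -0.0002  0.0147]
top0.npz slab px 481 z [0.076 0.111 0.115]
 slab top rect ((0.48175036907196045, -0.12551714479923248), (0.119600310921669, 0.014622176997363567), 13.4544038772583)
 rails 862 [0.012 0.016 0.02 ] ((0.5031484961509705, -0.18755298852920532), (0.09735667705535889, 0.1848849207162857), 13.44919490814209)
 wires 429 [0.056 0.062 0.065]
scene0.npz slab px 402 z [0.075 0.098 0.115]
 slab top rect ((0.4809539318084717, -0.12140650302171707), (0.11889210343360901, 0.019422288984060287), 12.947311401367188)
 rails 95 [0.01  0.016 0.019] ((0.48465144634246826, -0.10572393238544464), (0.09610988944768906, 0.02626422792673111), 12.55856704711914)
 wires 60 [0.055 0.062 0.065]
```

```bash
cat > go.py <<'E'
from plant import ctrl
import numpy as np,sys
from scipy.spatial.transform import Rotation as R
s2=np.radians(2.03)
h=np.array([-np.sin(s2),np.cos(s2),0]);c,s=np.cos(np.pi/6),np.sin(np.pi/6)
f=np.array([np.cos(s2),np.sin(s2),0]);u=s*f+c*np.array([0,0,1])
LEAN=np.stack([h,np.cross(-u,h),-u],1)
def down(yaw):
    a=np.radians(yaw);x=np.array([np.cos(a),np.sin(a),0]);z=np.array([0,0,-1.]);return np.stack([x,np.cross(z,x),z],1)
LT=np.array([.5343,.1554,.1288]);ST=np.array([.5198,.338,.116])
MID=np.array([.5031,-.1876,.018]);OUT=MID-.065*np.array([-np.sin(np.radians(13.4)),np.cos(np.radians(13.4)),0])
def inc(pos,Rt):
    st=ctrl.get_state();Rc=R.from_quat(st['tcp_rot'])
    d=Rc.inv().apply(np.array(pos)-st['eef_pos'])*100
    w=(Rc.inv()*R.from_matrix(Rt)).as_rotvec()
    print("t",round(st['time'],2),"pos",st['eef_pos'].round(4),"F",st['contact_force'].round(1),"open",round(float(st['opening'])*85.4,1),"q",st['qpos'].round(2))
    print("inc",w.round(4),d.round(2),"rows>=",max(np.linalg.norm(d)/4.17,np.degrees(np.linalg.norm(w))/7.16).round(1))
E
python3 -c "
from go import *
print(u,LT-.024*u,LT+.05*u)
inc(LT+.07*u,LEAN)
inc([.48,-.2,.25],down(60))"
```

```text
[0.49968621 0.01771139 0.8660254 ] [0.52230753 0.15497493 0.10801539] [0.55928431 0.15628557 0.17210127]
t 0.1 pos [ 0.2242 -0.636   0.2441] F [-0.3  0.4  0.5] open 85.9 q [-1.38  0.29  1.58 -0.    1.28 -0.15]
inc [ 0.4493 -0.333  -1.2362] [ 58.88 -63.28   5.62] rows>= 20.8
t 0.1 pos [ 0.2242 -0.636   0.2441] F [-0.3  0.4  0.5] open 85.9 q [-1.38  0.29  1.58 -0.    1.28 -0.15]
inc [-0.002  -0.0011 -0.7084] [ 38.61 -32.63  -0.51] rows>= 12.1
```

Call:
servo_tool(increments="0 0 -0.07 3.9 -3.3 0 4;0 0 -0.14 7.7 -6.5 0 4;0 0 -0.21 11.6 -9.8 0 4;0 0 -0.28 15.4 -13 0 4;0 0 -0.35 19.3 -16.3 0 4;0 0 -0.42 23.2 -19.6 0 4;0 0 -0.5 27 -22.8 0 4;0 0 -0.57 30.9 -26.1 0 4;0 0 -0.64 34.7 -29.4 0 4;0 0 -0.71 38.6 -32.6 0 4", grip_force=40)

```text
time: 0.93
eef_pos: [0.4354, -0.275, 0.2449]
tcp_rot: [0.865, 0.502, -0.0, -0.0]
contact_force: [1.5, -1.7, 0.3]
opening: 0.469
```

```bash
python3 -c "
from go import *
inc(LT+.07*u,LEAN)"
```

```text
t 0.93 pos [ 0.4354 -0.275   0.2449] F [ 1.5 -1.7  0.3] open 40.1 q [-0.76 -0.07  1.97  0.    1.25 -0.24]
inc [ 0.5096 -0.1454 -0.5414] [44.12 -9.78  5.56] rows>= 10.9
```

Call:
servo_tool(increments="0.05 -0.015 -0.05 4 -1 0.5 4;0.1 -0.03 -0.1 8 -2 1 4;0.15 -0.04 -0.16 12 -3 1.5 4;0.2 -0.06 -0.2 16 -4 2 4;0.25 -0.07 -0.27 20 -5 2.5 4;0.3 -0.09 -0.32 24 -6 3 4;0.36 -0.1 -0.38 28 -7 3.5 4;0.41 -0.12 -0.43 32 -8 4 4;0.46 -0.13 -0.49 35 -8.5 4.5 4;0.46 -0.13 -0.49 35 -8.5 4.5 4")

```text
time: 1.77
eef_pos: [0.5362, 0.0737, 0.1971]
tcp_rot: [0.692, 0.682, -0.17, -0.166]
contact_force: [-0.5, -0.1, 0.1]
opening: 0.469
```

```bash
python3 -c "
from go import *
inc(LT+.07*u,LEAN)"
```

```text
t 1.77 pos [0.5362 0.0737 0.1971] F [-0.5 -0.1  0.1] open 40.0 q [-0.04  0.3   1.71 -0.02  1.62 -0.02]
inc [ 0.0449 -0.0152 -0.0459] [ 8.34  3.17 -0.86] rows>= 2.1
```

Call:
servo_tool(increments="0.02 -0.01 -0.02 2.8 1 -0.3 4;0.045 -0.015 -0.046 5.6 2 -0.6 4;0.045 -0.015 -0.046 8.3 3.2 -0.9 4;0.045 -0.015 -0.046 8.3 3.2 -0.9 4;0.045 -0.015 -0.046 8.3 3.2 -0.9 4")

```text
time: 2.18
eef_pos: [0.5699, 0.1514, 0.1919]
tcp_rot: [0.673, 0.693, -0.186, -0.178]
contact_force: [-0.4, -0.2, -0.3]
opening: 0.47
```

```bash
python3 -c "
from go import *
inc(LT+.07*u,LEAN)
inc(LT-.024*u,LEAN)"
```

```text
t 2.18 pos [0.5699 0.1514 0.1919] F [-0.4 -0.2 -0.3] open 40.2 q [0.08 0.42 1.56 0.02 1.68 0.05]
inc [ 0.0038  0.0003 -0.0068] [0.52 0.08 0.23] rows>= 0.1
t 2.18 pos [0.5699 0.1514 0.1919] F [-0.4 -0.2 -0.3] open 40.2 q [0.08 0.42 1.56 0.02 1.68 0.05]
inc [ 0.0038  0.0003 -0.0068] [0.53 0.05 9.63] rows>= 2.3
```

Call:
servo_tool(increments="0.004 0 -0.006 0.5 0 1.5 4;0.004 0 -0.006 0.5 0 3 4;0.004 0 -0.006 0.5 0 4.5 4;0.004 0 -0.006 0.5 0 4.5 4;0.004 0 -0.006 0.5 0 4.5 4")

```text
time: 2.6
eef_pos: [0.5462, 0.1542, 0.1526]
tcp_rot: [0.672, 0.694, -0.187, -0.181]
contact_force: [-0.1, -0.2, 0.5]
opening: 0.468
```

Run:
```python
from go import *
inc(LT-.024*u,LEAN)
import cv2
p,d=ctrl.read_camera("scene");cv2.imwrite("pics/s1.png",cv2.resize(p[120:300,170:370],None,fx=4,fy=3.3)[:,:,::-1])
```

```text
t 2.6 pos [0.5462 0.1542 0.1526] F [-0.1 -0.2  0.5] open 39.9 q [0.09 0.42 1.64 0.03 1.6  0.05]
inc [-0.0019 -0.0015 -0.0032] [0.16 0.17 5.06] rows>= 1.2
```

View pics/s1.png

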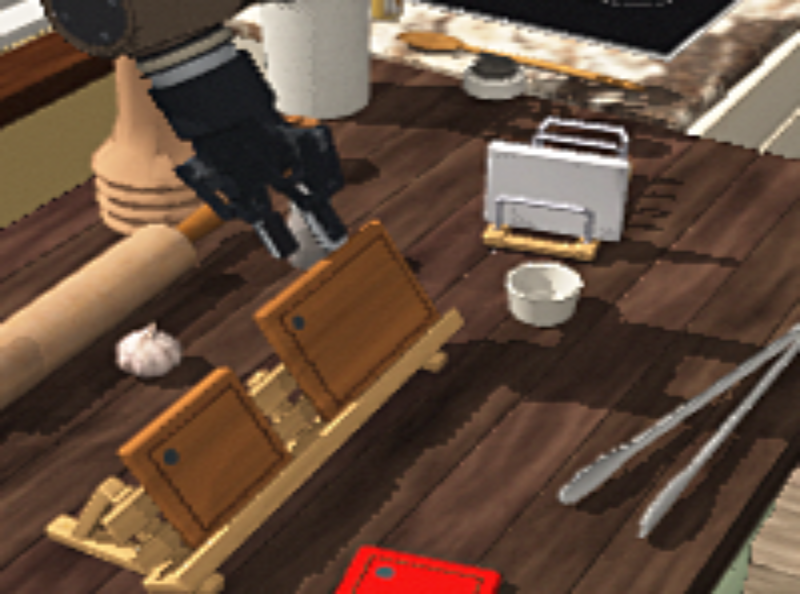

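The fingers, at (285,240) and (330,230) in the crop, straddle the large board's top edge. I'll descend and close.

Call:
servo_tool(increments="0 0 -0.003 0.1 0.1 1.5 4;0 0 -0.003 0.1 0.15 3 4;0 0 -0.003 0.1 0.15 4.2 4;0 0 -0.003 0.1 0.15 4.9 4;0 0 -0.003 0.1 0.15 4.9 4;0 0 -0.003 0.1 0.15 4.9 4")

```text
time: 3.15
eef_pos: [0.5247, 0.1552, 0.1107]
tcp_rot: [0.671, 0.695, -0.185, -0.18]
contact_force: [-0.2, 0.8, -0.1]
opening: 0.471
```

Call:
servo_tool(increments="0 0 0 0 0 0 2.4;0 0 0 0 0 0 1.8;0 0 0 0 0 0 1;0 0 0 0 0 0 1;0 0 0 0 0 0 1;0 0 0 0 0 0 1;0 0 0 0 0 0 1", grip_force=50)

```text
time: 3.73
eef_pos: [0.5251, 0.1554, 0.1116]
tcp_rot: [0.671, 0.695, -0.185, -0.18]
contact_force: [0.4, 0.1, 5.2]
opening: 0.158
```

Run:
```python
from go import *
inc(LT-.024*u,LEAN)
inc(LT+.1*u,LEAN)
```

```text
t 3.73 pos [0.5251 0.1554 0.1116] F [0.4 0.1 5.2] open 13.5 q [0.09 0.43 1.72 0.03 1.52 0.04]
inc [ 0.0021 -0.0012  0.0011] [-0.04 -0.07  0.45] rows>= 0.1
t 3.73 pos [0.5251 0.1554 0.1116] F [0.4 0.1 5.2] open 13.5 q [0.09 0.43 1.72 0.03 1.52 0.04]
inc [ 0.0021 -0.0012  0.0011] [ -0.02  -0.04 -11.95] rows>= 2.9
```

Call:
servo_tool(increments="0 0 0 0 0 -0.5 1;0 0 0 0 0 -1.2 1;0 0 0 0 0 -2.2 1;0 0 0 0 0 -3.4 1;0 0 0 0 0 -4.8 1;0 0 0 0 0 -6.2 1;0 0 0 0 0 -7.6 1;0 0 0 0 0 -9 1;0 0 0 0 0 -10 1;0 0 0 0 0 -10 1")

```text
time: 4.57
eef_pos: [0.577, 0.1571, 0.2005]
tcp_rot: [0.671, 0.696, -0.183, -0.178]
contact_force: [-0.5, 0.2, -0.9]
opening: 0.155
```

Run:
```python
from go import *
inc(LT+.1*u,LEAN)
inc([.56,.03,.29],down(60))
import cv2
p,d=ctrl.read_camera("scene");cv2.imwrite("pics/s2.png",cv2.resize(p[100:300,150:370],None,fx=3.6,fy=3)[:,:,::-1])
```

```text
t 4.57 pos [0.577  0.1571 0.2005] F [-0.5  0.2 -0.9] open 13.3 q [0.09 0.43 1.54 0.03 1.69 0.05]
inc [ 0.0077 -0.0016  0.0008] [-0.01 -0.1  -1.66] rows>= 0.4
t 4.57 pos [0.577  0.1571 0.2005] F [-0.5  0.2 -0.9] open 13.3 q [0.09 0.43 1.54 0.03 1.69 0.05]
inc [-0.5028  0.1425  0.5468] [-12.62  -6.29  -6.75] rows>= 6.1
```

View pics/s2.png

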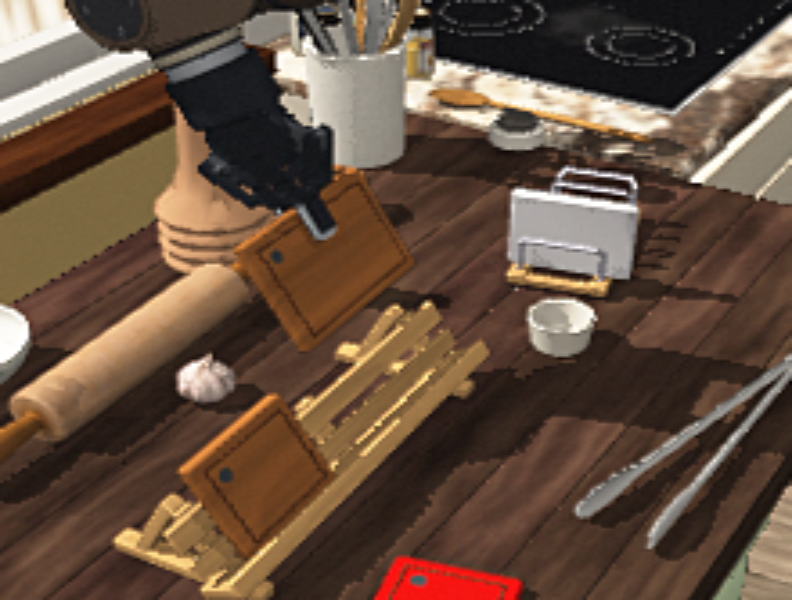

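The large board is held squarely and is clear of the stand. I'll carry it to the rack.

Call:
servo_tool(increments="-0.02 0 0.02 -0.4 -0.5 -1.2 1;-0.07 0.02 0.08 -1.5 -1.2 -2.5 1;-0.13 0.04 0.14 -3 -2 -3.5 1;-0.19 0.05 0.2 -4.5 -2.8 -4.5 1;-0.25 0.07 0.27 -6 -3.5 -5.2 1;-0.31 0.09 0.34 -7.5 -4.3 -5.8 1;-0.37 0.1 0.4 -9 -5 -6.2 1;-0.43 0.12 0.47 -10.8 -5.6 -6.5 1;-0.5 0.14 0.55 -12.6 -6.3 -6.8 1;-0.5 0.14 0.55 -12.6 -6.3 -6.8 1")

```text
time: 5.45
eef_pos: [0.5565, 0.0281, 0.2891]
tcp_rot: [0.868, 0.497, -0.004, 0.001]
contact_force: [0.0, -0.1, -2.1]
opening: 0.16
```

Run:
```python
from go import *
inc([MID[0],MID[1],.25],down(13.4))
```

```text
t 5.45 pos [0.5565 0.0281 0.2891] F [ 0.  -0.1 -2.1] open 13.6 q [-0.13 -0.    1.82 -0.01  1.33  0.4 ]
inc [3.000e-04 8.700e-03 8.061e-01] [-21.27   6.33   4.06] rows>= 6.5
```

Call:
servo_tool(increments="0 0 0.06 -1.2 0.4 0 1;0 0 0.15 -3.2 1 0 1;0 0 0.25 -6 1.8 0 1;0 0 0.35 -9 2.7 0 1;0 0.005 0.45 -12 3.6 0.5 1;0 0.005 0.55 -15 4.5 1 1;0 0.005 0.65 -17.5 5.3 1.7 1;0 0.005 0.74 -19.6 5.9 2.4 1;0 0.008 0.8 -21.2 6.3 3 1;0 0.008 0.806 -21.3 6.3 3 1")

```text
time: 6.28
eef_pos: [0.5037, -0.1874, 0.2564]
tcp_rot: [0.993, 0.117, -0.004, -0.002]
contact_force: [0.1, 0.7, -2.1]
opening: 0.157
```

Run:
```python
from go import *
from h import *
inc([MID[0],MID[1],.25],down(13.4))
for n in("scene","top"):
    p,d=ctrl.read_camera(n);i=ctrl.camera_info(n)
    np.savez(f"{n}3.npz",p=p,d=d,K=i["camera_matrix"],T=i["world_to_cam"])
    b=(180,40,420,240) if n=="scene" else (290,120,480,262)
    cv2.imwrite(f"pics/{n}3.png",cv2.resize(p[b[1]:b[3],b[0]:b[2]],None,fx=3,fy=3)[:,:,::-1])
```

```text
t 6.28 pos [ 0.5037 -0.1874  0.2564] F [ 0.1  0.7 -2.1] open 13.4 q [-0.54 -0.02  1.9  -0.    1.27  0.79]
inc [-0.0052  0.007   0.0006] [-0.06  0.01  0.64] rows>= 0.2
```

View pics/scene3.png

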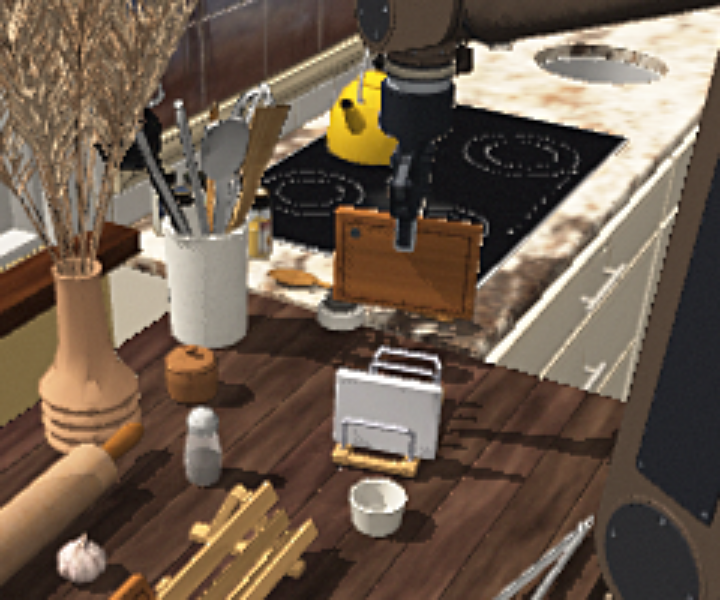

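View pics/top3.png

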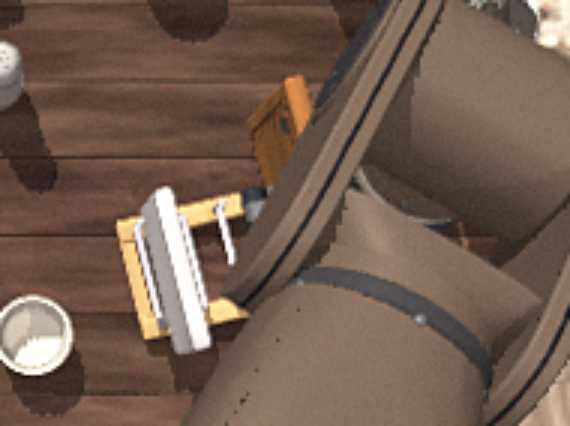

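The board hangs upright over the middle slot. It is at (408,262) in the scene crop, with the slab below it at (388,412). Next I'll measure its pose against the wires.

```bash
cat > held.py <<'E'
from h import *
from meas import fit
def held(n,box,C):
    X,m=fit(n,box);a=np.radians(13.4);Q=(X-C)@np.array([[np.cos(a),-np.sin(a),0],[np.sin(a),np.cos(a),0],[0,0,1]])
    X=Q[(abs(Q[:,1])<.05)&(abs(Q[:,0])<.15)]
    rng=np.random.default_rng(0);best=None
    for _ in range(300):
        t=X[rng.choice(len(X),3,replace=False)];k=np.cross(t[1]-t[0],t[2]-t[0]);l=np.linalg.norm(k)
        if l<1e-6:continue
        k/=l;r=abs((X-t[0])@k)<.0025
        if abs(k[1])<.7:continue
        if best is None or r.sum()>best.sum():best=r
    Y=X[best];c=Y.mean(0);k=np.linalg.svd(Y-c)[2][2];k*=np.sign(k[1])
    print("in slot frame: n",k.round(3),"face mean",c.round(4),"x",np.percentile(Y[:,0],[.5,99.5]).round(4),"z",np.percentile(Y[:,2],[.5,99.5]).round(4),best.sum())
    lo=Y[Y[:,2]<np.percentile(Y[:,2],8)];print(" bottom z by x",[np.percentile(Y[abs(Y[:,0]-x)<.012][:,2],1).round(4) for x in(-.05,-.02,.02,.05)])
    print(" centre y at bottom:",(c[1]-.007-k[2]/k[1]*(np.percentile(Y[:,2],1)-c[2])).round(4))
E
python3 - <<'E'
from held import *
from go import MID
held("scene3.npz",(285,105,345,150),MID)
p,d,K,T=load("top0.npz");P=cloud(d,K,T);a=np.radians(13.4)
Q=(P-MID)@np.array([[np.cos(a),-np.sin(a),0],[np.sin(a),np.cos(a),0],[0,0,1]])
s=(abs(Q[...,0])<.028)&(Q[...,1]>-.1)&(Q[...,1]<.04)&(Q[...,2]>.036)&(Q[...,2]<.052)
y=Q[s];H,e=np.histogram(y[:,1],bins=70,range=(-.1,.04));print([(round(float(e[i]),3),int(H[i])) for i in range(70) if H[i]])
for x0,x1 in((-.028,-.01),(.01,.028)):
  q=y[(y[:,0]>x0)&(y[:,0]<x1)][:,1];print([q[(q>b-.012)&(q<b+.012)].mean().round(4) for b in(-.077,-.053,-.012,.012)])
E
```

```text
in slot frame: n [0.    1.    0.009] face mean [-0.0041  0.0089  0.2046] x [-0.08    0.0766] z [0.1515 0.2599] 1001
 bottom z by x [np.float64(0.154), np.float64(0.1532), np.float64(0.1534), np.float64(0.1531)]
 centre y at bottom: 0.0023
[(-0.086, 11), (-0.084, 22), (-0.082, 26), (-0.08, 8), (-0.05, 12), (-0.048, 20), (-0.046, 28), (-0.044, 7), (-0.022, 2), (-0.02, 22), (-0.018, 23), (-0.016, 18), (-0.014, 1), (0.014, 5), (0.016, 20), (0.018, 21), (0.02, 19)]
[np.float64(-0.082), np.float64(-0.046), np.float64(-0.0173), np.float64(0.0189)]
[np.float64(-0.082), np.float64(-0.0463), np.float64(-0.0171), np.float64(0.0186)]
```

Call:
servo_tool(increments="-0.005 0.007 0 0 0 2 1;-0.005 0.007 0 0 0 4 1;-0.005 0.007 0 0 0 6 1;-0.005 0.007 0 0 0 8 1;-0.005 0.007 0 0 0 9 1;-0.005 0.007 0 0 0 9.2 1;-0.005 0.007 0 0 0 9.2 1;-0.005 0.007 0 0 0 9.2 1")

```text
time: 7.05
eef_pos: [0.5062, -0.1855, 0.1679]
tcp_rot: [0.993, 0.12, 0.003, 0.002]
contact_force: [-0.5, 0.4, -1.2]
opening: 0.158
```

Run:
```python
from go import *
from held import *
inc([MID[0],MID[1],.1055],down(13.4))
p,d=ctrl.read_camera("scene");i=ctrl.camera_info("scene")
np.savez("scene4.npz",p=p,d=d,K=i["camera_matrix"],T=i["world_to_cam"])
cv2.imwrite("pics/scene4.png",cv2.resize(p[110:210,260:360],None,fx=6,fy=6)[:,:,::-1])
held("scene4.npz",(275,110,355,190),MID)
# slab face
P=cloud(d,i["camera_matrix"],i["world_to_cam"]);a=np.radians(13.4)
Q=(P-MID)@np.array([[np.cos(a),-np.sin(a),0],[np.sin(a),np.cos(a),0],[0,0,1]])
for q,nm in((Q,"scene"),):
  s=(abs(q[...,0]+.005)<.05)&(abs(q[...,1]-.07)<.015)&(q[...,2]>.06)&(q[...,2]<.085);print(nm,"slab face y",np.percentile(q[s][:,1],[10,50,90]).round(4),s.sum())
```

```text
t 7.05 pos [ 0.5062 -0.1855  0.1679] F [-0.5  0.4 -1.2] open 13.5 q [-0.54  0.06  1.98  0.    1.09  0.79]
inc [ 0.0038 -0.0056  0.0061] [-0.38  0.11  6.24] rows>= 1.5
in slot frame: n [-0.005  1.    -0.007] face mean [0.0002 0.0093 0.117 ] x [-0.0773  0.0809] z [0.0637 0.1711] 840
 bottom z by x [np.float64(0.0658), np.float64(0.0681), np.float64(0.0677), np.float64(0.0692)]
 centre y at bottom: 0.0019
scene slab face y [0.07   0.073  0.0759] 182
```

View pics/scene4.png

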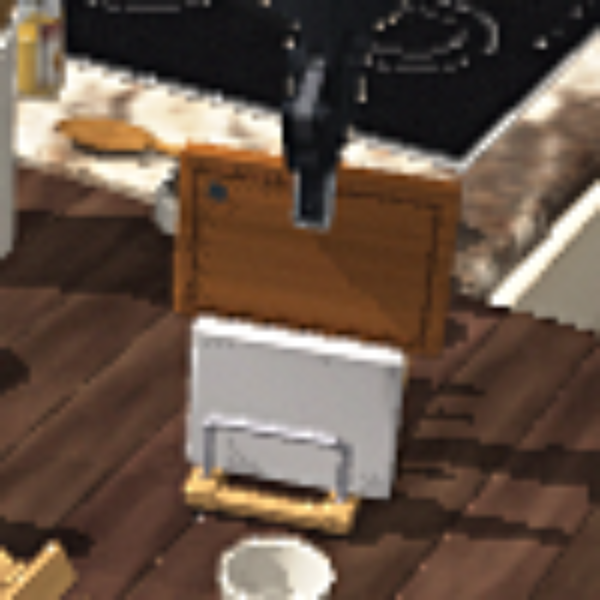

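Call:
servo_tool(increments="0.002 -0.004 0.003 -0.3 0.05 0.4 1;0.002 -0.004 0.003 -0.3 0.05 0.8 1;0.002 -0.004 0.003 -0.3 0.05 1.3 1;0.002 -0.004 0.003 -0.3 0.05 1.8 1;0.002 -0.004 0.003 -0.3 0.05 2.3 1;0.002 -0.004 0.003 -0.3 0.05 2.8 1;0.002 -0.004 0.003 -0.3 0.05 3.3 1;0.002 -0.004 0.003 -0.3 0.05 3.8 1;0.002 -0.004 0.003 -0.3 0.05 3.8 1")

```text
time: 7.85
eef_pos: [0.502, -0.1865, 0.1269]
tcp_rot: [0.993, 0.118, -0.001, -0.0]
contact_force: [0.5, -0.0, -1.9]
opening: 0.161
```

Run:
```python
from go import *
inc([MID[0],MID[1],.1055],down(13.4))
```

```text
t 7.85 pos [ 0.502  -0.1865  0.1269] F [ 0.5 -0.  -1.9] open 13.7 q [-0.55  0.11  2.01 -0.    1.02  0.79]
inc [-0.0008  0.0016  0.0021] [0.09 0.13 2.14] rows>= 0.5
```

No contact in the flare, so I'll keep lowering slowly.

Call:
servo_tool(increments="0 0 0 0.1 0.06 0.3 1;0 0 0 0.1 0.06 0.6 1;0 0 0 0.1 0.06 0.9 1;0 0 0 0.1 0.06 1.2 1;0 0 0 0.1 0.06 1.5 1;0 0 0 0.1 0.06 1.7 1;0 0 0 0.1 0.06 1.8 1;0 0 0 0.1 0.06 1.8 1")

```text
time: 8.52
eef_pos: [0.5036, -0.1871, 0.1101]
tcp_rot: [0.993, 0.118, -0.0, 0.0]
contact_force: [1.2, -0.1, -1.5]
opening: 0.162
```

Run:
```python
from go import *
from held import *
inc([MID[0],MID[1],.1055],down(13.4))
p,d=ctrl.read_camera("scene");i=ctrl.camera_info("scene")
np.savez("scene5.npz",p=p,d=d,K=i["camera_matrix"],T=i["world_to_cam"])
held("scene5.npz",(275,110,355,190),MID)
```

```text
t 8.52 pos [ 0.5036 -0.1871  0.1101] F [ 1.2 -0.1 -1.5] open 13.8 q [-0.54  0.14  2.02 -0.    0.99  0.79]
inc [0.0001 0.0004 0.0021] [-0.06  0.04  0.46] rows>= 0.1
in slot frame: n [0.    1.    0.021] face mean [-0.0091  0.0089  0.0817] x [-0.0804  0.0772] z [0.0149 0.1141] 407
 bottom z by x [np.float64(0.0196), np.float64(0.0669), np.float64(0.0676), np.float64(0.0668)]
 centre y at bottom: 0.0032
```

Call:
servo_tool(increments="0 0 0 0 0 0.1 1;0 0 0 0 0 0.2 1;0 0 0 0 0 0.3 1;0 0 0 0 0 0.3 1")

```text
time: 8.9
eef_pos: [0.5039, -0.1873, 0.1078]
tcp_rot: [0.993, 0.118, 0.0, 0.0]
contact_force: [-1.1, -0.2, 1.2]
opening: 0.161
```

Call:
servo_tool(increments="0 0 0 0 0 0.05 1;0 0 0 0 0 0.1 1;0 0 0 0 0 0.1 1")

```text
time: 9.15
eef_pos: [0.504, -0.1874, 0.1078]
tcp_rot: [0.993, 0.118, -0.0, 0.0]
contact_force: [-2.8, 1.6, 6.5]
opening: 0.157
```

Call:
servo_tool(increments="0 0 0 0 0 0.1 1;0 0 0 0 0 0.1 1;0 0 0 0 0 0.1 1")

```text
time: 9.4
eef_pos: [0.504, -0.1875, 0.1078]
tcp_rot: [0.993, 0.118, -0.0, 0.0]
contact_force: [-5.2, 0.9, 11.0]
opening: 0.156
```

Run:
```python
from go import *
from held import *
inc([MID[0],MID[1],.1055],down(13.4))
p,d=ctrl.read_camera("scene");i=ctrl.camera_info("scene")
np.savez("scene5.npz",p=p,d=d,K=i["camera_matrix"],T=i["world_to_cam"])
held("scene5.npz",(275,110,355,190),MID)
cv2.imwrite("pics/scene5.png",cv2.resize(p[110:210,260:360],None,fx=6,fy=6)[:,:,::-1])
```

```text
t 9.4 pos [ 0.504  -0.1875  0.1078] F [-5.2  0.9 11. ] open 13.3 q [-0.54  0.14  2.02 -0.    0.98  0.79]
inc [0.0007 0.0005 0.0028] [-0.09 -0.02  0.23] rows>= 0.1
in slot frame: n [-0.002  1.    -0.009] face mean [-0.0106  0.008   0.0776] x [-0.0804  0.0773] z [0.0142 0.1107] 395
 bottom z by x [np.float64(0.0174), np.float64(0.0648), np.float64(0.0668), np.float64(0.0657)]
 centre y at bottom: 0.0005
```

View pics/scene5.png

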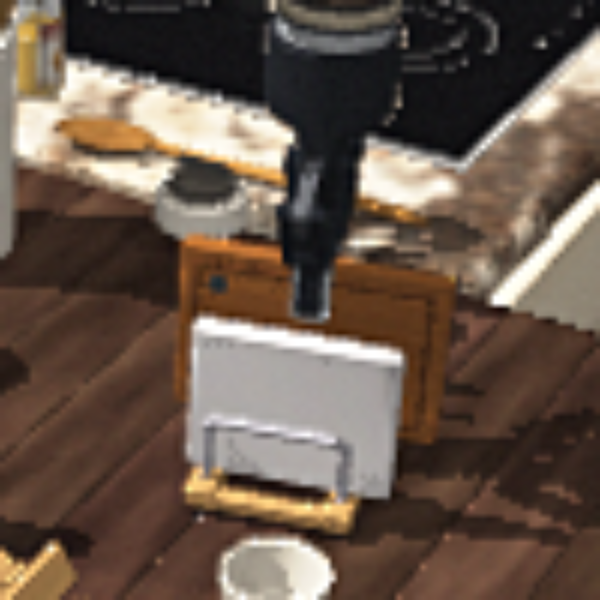

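The board is seated: its top is 110.7 mm above the slot floor and the floor reaction is rising. I'll relieve the force and open the fingers slightly.

Call:
servo_tool(increments="0 0 0 0 0 -0.15 1.4;0 0 0 0 0 -0.15 1.8;0 0 0 0 0 -0.15 2.4;0 0 0 0 0 -0.15 3;0 0 0 0 0 -0.15 3;0 0 0 0 0 -0.15 3")

```text
time: 9.95
eef_pos: [0.5036, -0.1871, 0.1066]
tcp_rot: [0.993, 0.118, -0.0, 0.0]
contact_force: [0.5, 0.4, -0.9]
opening: 0.35
```

Call:
servo_tool(increments="0 0 0 0 0 -1 3;0 0 0 0 0 -2.5 3;0 0 0 0 0 -4.5 3;0 0 0 0 0 -7 3;0 0 0 0 0 -10 3;0 0 0 0 0 -13 3;0 0 0 0 0 -14 3")

```text
time: 10.53
eef_pos: [0.5057, -0.1882, 0.2533]
tcp_rot: [0.993, 0.118, 0.004, 0.003]
contact_force: [0.7, -0.2, 1.1]
opening: 0.352
```

Run:
```python
from go import *
from held import *
inc([.53,.1,.26],down(60))
inc(ST+.07*u,LEAN)
p,d=ctrl.read_camera("scene");i=ctrl.camera_info("scene")
np.savez("scene6.npz",p=p,d=d,K=i["camera_matrix"],T=i["world_to_cam"])
held("scene6.npz",(275,110,355,190),MID)
cv2.imwrite("pics/scene6.png",cv2.resize(p[110:310,160:360],None,fx=3,fy=3)[:,:,::-1])
```

```text
t 10.53 pos [ 0.5057 -0.1882  0.2533] F [ 0.7 -0.2  1.1] open 30.0 q [-0.54 -0.02  1.91 -0.    1.25  0.79]
inc [ 0.0094 -0.0035 -0.8111] [  9.11 -27.44  -0.81] rows>= 6.9
t 10.53 pos [ 0.5057 -0.1882  0.2533] F [ 0.7 -0.2  1.1] open 30.0 q [-0.54 -0.02  1.91 -0.    1.25  0.79]
inc [ 0.4488 -0.3591 -1.337 ] [ 17.06 -50.18   7.42] rows>= 12.8
in slot frame: n [-0.013  1.     0.012] face mean [-0.0108  0.0081  0.0813] x [-0.0797  0.077 ] z [0.0151 0.1126] 440
 bottom z by x [np.float64(0.0174), np.float64(0.0668), np.float64(0.0668), np.float64(0.0666)]
 centre y at bottom: 0.0019
```

View pics/scene6.png

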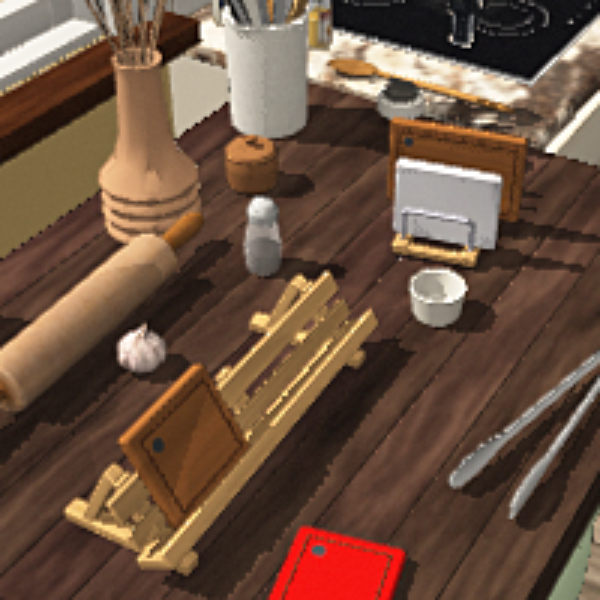

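The large board stands in the middle slot and the slab hasn't moved. Next is the small board, at (185,440) in this crop: brown, leaning on the stand. The red one at (340,570) lies flat and isn't the one meant.

Call:
servo_tool(increments="0 0 -0.08 0.9 -2.7 0 4;0 0 -0.16 1.8 -5.5 0 4;0 0 -0.25 2.7 -8.5 0 4;0 0 -0.33 3.6 -11.5 0 4;0 0 -0.42 4.6 -14.5 0 4;0 0 -0.5 5.5 -17.5 0 4;0 0 -0.6 6.5 -20.5 0 4;0 0 -0.68 7.5 -23.5 0 4;0 0 -0.75 8.4 -26 0 4;0 0 -0.81 9.1 -27.4 0 4")

```text
time: 11.42
eef_pos: [0.527, 0.1032, 0.2451]
tcp_rot: [0.865, 0.502, -0.001, -0.001]
contact_force: [0.1, -0.6, -0.3]
opening: 0.468
```

Run:
```python
from go import *
inc(ST+.07*u,LEAN)
```

```text
t 11.42 pos [0.527  0.1032 0.2451] F [ 0.1 -0.6 -0.3] open 40.0 q [ 0.   -0.02  1.91  0.    1.25  0.52]
inc [ 0.5073 -0.1448 -0.5418] [21.87 -9.28  6.85] rows>= 6.1
```

Call:
servo_tool(increments="0.06 -0.02 -0.07 2.7 -1.2 0.5 4;0.13 -0.04 -0.14 5.5 -2.3 1.2 4;0.19 -0.05 -0.2 8.2 -3.5 2 4;0.25 -0.07 -0.27 11 -4.6 3 4;0.32 -0.09 -0.34 13.7 -5.8 4 4;0.38 -0.11 -0.41 16.4 -7 5 4;0.45 -0.13 -0.48 19.2 -8.1 6 4;0.507 -0.145 -0.54 21.9 -9.3 6.9 4;0.507 -0.145 -0.54 21.9 -9.3 6.9 4;0.507 -0.145 -0.54 21.9 -9.3 6.9 4")

```text
time: 12.25
eef_pos: [0.5558, 0.3374, 0.1729]
tcp_rot: [0.673, 0.692, -0.189, -0.18]
contact_force: [-0.3, -0.9, -0.4]
opening: 0.467
```

Run:
```python
from go import *
inc(ST+.025*u,LEAN)
inc(ST-.012*u,LEAN)
```

```text
t 12.25 pos [0.5558 0.3374 0.1729] F [-0.3 -0.9 -0.4] open 39.9 q [0.34 0.55 1.43 0.15 1.68 0.28]
inc [-0.0038  0.001  -0.0068] [ 0.19 -0.25  4.23] rows>= 1.0
t 12.25 pos [0.5558 0.3374 0.1729] F [-0.3 -0.9 -0.4] open 39.9 q [0.34 0.55 1.43 0.15 1.68 0.28]
inc [-0.0038  0.001  -0.0068] [ 0.2  -0.24  7.93] rows>= 1.9
```

Call:
servo_tool(increments="-0.003 0 -0.006 0.2 -0.2 1.5 4;-0.003 0 -0.006 0.2 -0.2 3 4;-0.003 0 -0.006 0.2 -0.2 4 4;-0.003 0 -0.006 0.2 -0.2 4 4;-0.003 0 -0.006 0.2 -0.2 4 4")

```text
time: 12.67
eef_pos: [0.5353, 0.3371, 0.1442]
tcp_rot: [0.672, 0.695, -0.184, -0.178]
contact_force: [0.7, -0.1, -0.3]
opening: 0.468
```

Run:
```python
from go import *
inc(ST-.015*u,LEAN)
import cv2
p,d=ctrl.read_camera("scene");cv2.imwrite("pics/s7.png",cv2.resize(p[150:300,150:310],None,fx=4,fy=4)[:,:,::-1])
```

```text
t 12.67 pos [0.5353 0.3371 0.1442] F [ 0.7 -0.1 -0.3] open 40.0 q [0.34 0.53 1.5  0.15 1.61 0.28]
inc [ 0.0055 -0.0023 -0.0021] [0.13 0.04 4.72] rows>= 1.1
```

View pics/s7.png

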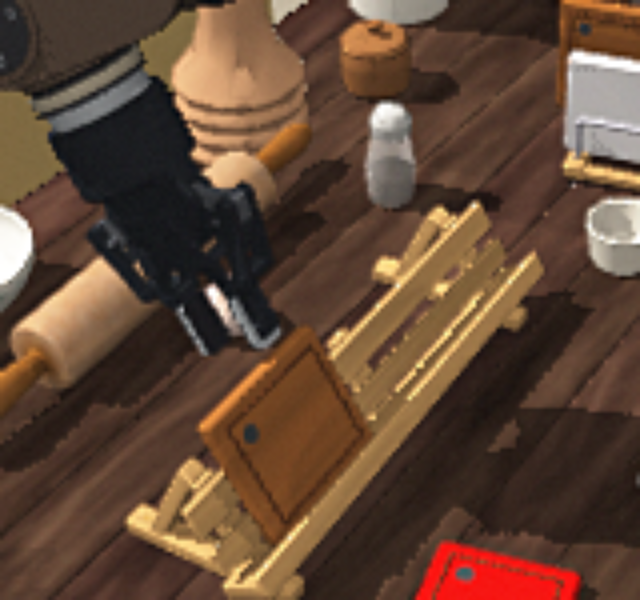

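The fingers, at (205,345) and (265,335), straddle the small board's top edge at (265,375). I'll descend and grip.

Call:
servo_tool(increments="0.003 0 -0.002 0.1 0.02 1.5 4;0.003 0 -0.002 0.1 0.02 3 4;0.003 0 -0.002 0.1 0.02 4.2 4;0.003 0 -0.002 0.1 0.02 4.8 4;0.003 0 -0.002 0.1 0.02 4.8 4;0.003 0 -0.002 0.1 0.02 4.8 4")

```text
time: 13.22
eef_pos: [0.5119, 0.3383, 0.102]
tcp_rot: [0.671, 0.695, -0.185, -0.18]
contact_force: [-0.5, 0.9, 0.5]
opening: 0.464
```

Call:
servo_tool(increments="0 0 0 0 0 0 2.4;0 0 0 0 0 0 1.8;0 0 0 0 0 0 1;0 0 0 0 0 0 1;0 0 0 0 0 0 1;0 0 0 0 0 0 1;0 0 0 0 0 0 1", grip_force=50)

```text
time: 13.8
eef_pos: [0.5129, 0.3385, 0.1032]
tcp_rot: [0.671, 0.696, -0.183, -0.179]
contact_force: [3.2, -0.2, 5.0]
opening: 0.154
```

Call:
servo_tool(increments="0 0 0 0 0 -0.5 1;0 0 0 0 0 -1.2 1;0 0 0 0 0 -2.2 1;0 0 0 0 0 -3.4 1;0 0 0 0 0 -4.8 1;0 0 0 0 0 -6.2 1;0 0 0 0 0 -7.6 1;0 0 0 0 0 -9 1;0 0 0 0 0 -10 1;0 0 0 0 0 -10 1")

```text
time: 14.63
eef_pos: [0.5642, 0.3401, 0.1924]
tcp_rot: [0.672, 0.696, -0.182, -0.178]
contact_force: [0.2, -0.4, -1.9]
opening: 0.158
```

Run:
```python
from go import *
inc([.56,.2,.29],down(60))
import cv2
p,d=ctrl.read_camera("scene");cv2.imwrite("pics/s8.png",cv2.resize(p[130:300,150:310],None,fx=4,fy=3.5)[:,:,::-1])
```

```text
t 14.63 pos [0.5642 0.3401 0.1924] F [ 0.2 -0.4 -1.9] open 13.5 q [0.33 0.54 1.4  0.15 1.7  0.28]
inc [-0.5024  0.1397  0.5467] [-13.95  -5.62  -8.1 ] rows>= 6.0
```

View pics/s8.png

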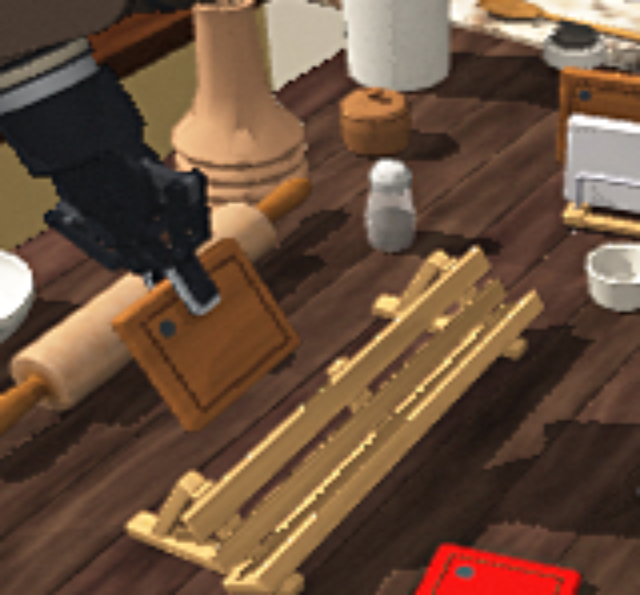

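The small board is held and clear of the stand.

Call:
servo_tool(increments="-0.02 0 0.02 -0.4 -0.5 -1.5 1;-0.07 0.02 0.08 -1.5 -1.2 -3.2 1;-0.13 0.04 0.14 -3.2 -2 -4.5 1;-0.19 0.05 0.2 -5 -2.8 -5.5 1;-0.25 0.07 0.27 -6.8 -3.5 -6.3 1;-0.31 0.09 0.34 -8.6 -4.2 -7 1;-0.37 0.1 0.4 -10.4 -4.7 -7.5 1;-0.43 0.12 0.47 -12.2 -5.2 -7.9 1;-0.5 0.14 0.55 -14 -5.6 -8.1 1;-0.5 0.14 0.55 -14 -5.6 -8.1 1")

```text
time: 15.52
eef_pos: [0.5566, 0.1973, 0.2884]
tcp_rot: [0.868, 0.497, -0.003, 0.0]
contact_force: [1.8, 0.4, -1.3]
opening: 0.154
```

Run:
```python
from go import *
inc([.54,-.03,.29],down(36))
inc([OUT[0],OUT[1],.28],down(13.4))
```

```text
t 15.52 pos [0.5566 0.1973 0.2884] F [ 1.8  0.4 -1.3] open 13.2 q [ 0.17  0.07  1.74 -0.    1.33  0.7 ]
inc [-0.0017  0.0066  0.4118] [-20.44  10.07  -0.07] rows>= 5.5
t 15.52 pos [0.5566 0.1973 0.2884] F [ 1.8  0.4 -1.3] open 13.2 q [ 0.17  0.07  1.74 -0.    1.33  0.7 ]
inc [-4.000e-04  7.000e-03  8.063e-01] [-40.59  19.36   1.03] rows>= 10.8
```

Call:
servo_tool(increments="0 0 0.03 -1.3 0.7 0 1;0 0 0.07 -3.5 1.8 0 1;0 0 0.12 -6 3 0 1;0 0 0.17 -8.8 4.3 0 1;0 0 0.22 -11.6 5.6 0 1;0 0 0.27 -14.2 6.9 0 1;0 0 0.33 -16.8 8.2 0 1;0 0 0.38 -18.8 9.2 0 1;0 0.006 0.41 -20.2 10 0 1;0 0.006 0.41 -20.4 10.1 0 1")

```text
time: 16.35
eef_pos: [0.543, -0.0307, 0.2868]
tcp_rot: [0.951, 0.31, -0.003, -0.002]
contact_force: [-1.0, -0.3, -1.6]
opening: 0.153
```

Run:
```python
from go import *
inc([OUT[0],OUT[1],.25],down(13.4))
```

```text
t 16.35 pos [ 0.543  -0.0307  0.2868] F [-1.  -0.3 -1.6] open 13.1 q [-0.24 -0.03  1.85  0.    1.33  0.7 ]
inc [-0.0046  0.0048  0.3961] [-14.96  16.34   3.64] rows>= 5.4
```

Call:
servo_tool(increments="0 0 0.03 -1 1.1 0 1;0 0 0.07 -2.6 2.8 0 1;0 0 0.12 -4.5 4.9 0 1;0 0 0.17 -6.5 7.1 0 1;0 0 0.22 -8.5 9.3 0 1;0 0 0.27 -10.5 11.5 0 1;-0.002 0.002 0.32 -12.4 13.5 0.5 1;-0.004 0.004 0.37 -14 15.3 1.2 1;-0.004 0.004 0.396 -15 16.4 2 1;-0.004 0.004 0.396 -15 16.4 2.5 1")

```text
time: 17.18
eef_pos: [0.519, -0.2506, 0.2602]
tcp_rot: [0.993, 0.118, -0.0, -0.001]
contact_force: [0.1, -0.0, -0.8]
opening: 0.155
```

Call:
servo_tool(increments="0 0 0 0 0 0.3 1;0 0 0 0 0 0.6 1;0 0 0 0 0 0.6 1")

```text
time: 17.43
eef_pos: [0.5196, -0.2471, 0.2549]
tcp_rot: [0.993, 0.12, 0.0, -0.001]
contact_force: [-0.6, 0.2, -1.4]
opening: 0.152
```

Run:
```python
from go import *
from held import *
inc([OUT[0],OUT[1],.16],down(13.4))
for n in("scene","top"):
    p,d=ctrl.read_camera(n);i=ctrl.camera_info(n)
    np.savez(f"{n}9.npz",p=p,d=d,K=i["camera_matrix"],T=i["world_to_cam"])
    b=(240,60,400,220) if n=="scene" else (290,120,480,262)
    cv2.imwrite(f"pics/{n}9.png",cv2.resize(p[b[1]:b[3],b[0]:b[2]],None,fx=3.7,fy=3.7)[:,:,::-1])
```

```text
t 17.43 pos [ 0.5196 -0.2471  0.2549] F [-0.6  0.2 -1.4] open 13.0 q [-0.62  0.06  1.82  0.    1.27  0.71]
inc [-0.0022 -0.0003  0.0066] [-0.23  0.34  9.49] rows>= 2.3
```

View pics/scene9.png

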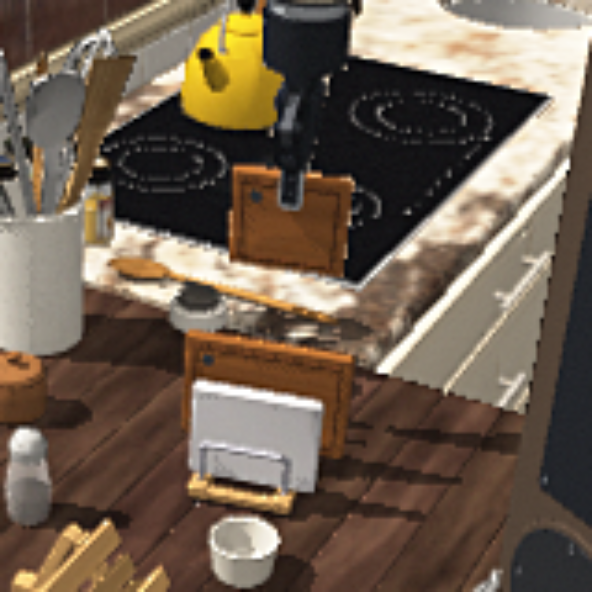

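View pics/top9.png

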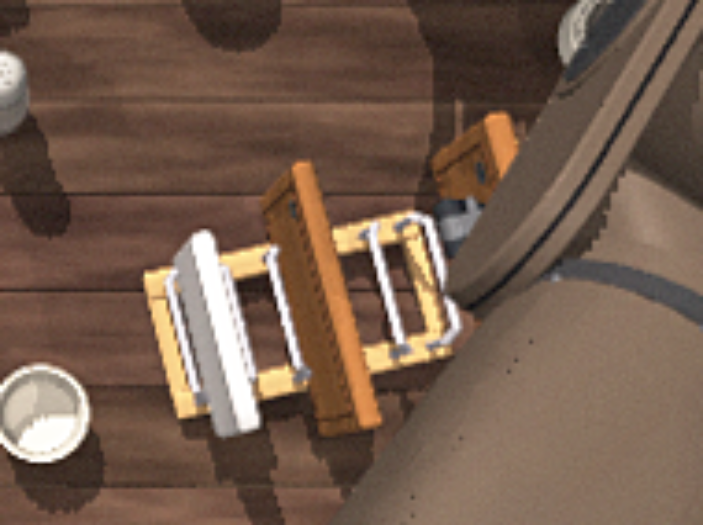

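The top view shows the large board standing in the middle slot, and the small board hangs clear above the outer slot. I'll check both numerically.

Run:
```python
from go import *
from held import *
held("scene9.npz",(298,100,340,137),OUT)
p,d,K,T=load("top9.npz");P=cloud(d,K,T);a=np.radians(13.4)
Q=(P-MID)@np.array([[np.cos(a),-np.sin(a),0],[np.sin(a),np.cos(a),0],[0,0,1]])
s=(abs(Q[...,1])<.02)&(abs(Q[...,0])<.1)&(Q[...,2]>.1)&(Q[...,2]<.122)
X=Q[s];print("large top z",np.percentile(X[:,2],[5,50,95]).round(4),cv2.minAreaRect(X[:,:2].astype(np.float32)))
```

```text
in slot frame: n [-0.011  1.     0.01 ] face mean [1.000e-04 1.150e-02 2.043e-01] x [-0.0522  0.0551] z [0.1614 0.2524] 486
 bottom z by x [np.float64(0.1619), np.float64(0.1642), np.float64(0.1615), np.float64(0.1626)]
 centre y at bottom: 0.0049
large top z [0.102  0.1087 0.1114] ((-0.0015374794602394104, 0.0011758743785321712), (0.15853306651115417, 0.015909329056739807), 0.3887883722782135)
```

Call:
servo_tool(increments="-0.002 0 0.005 -0.2 0.26 2 1;-0.002 0 0.005 -0.2 0.26 4 1;-0.002 0 0.005 -0.2 0.26 6 1;-0.002 0 0.005 -0.2 0.26 7.5 1;-0.002 0 0.005 -0.2 0.26 8.5 1;-0.002 0 0.005 -0.2 0.26 9 1;-0.002 0 0.005 -0.2 0.26 9 1;-0.002 0 0.005 -0.2 0.26 9 1")

```text
time: 18.2
eef_pos: [0.519, -0.2517, 0.1668]
tcp_rot: [0.993, 0.117, 0.001, 0.001]
contact_force: [-0.9, 0.6, -1.4]
opening: 0.157
```

Run:
```python
from go import *
from held import *
inc([OUT[0],OUT[1],.0975],down(13.4))
n="scene"
p,d=ctrl.read_camera(n);i=ctrl.camera_info(n)
np.savez(f"{n}10.npz",p=p,d=d,K=i["camera_matrix"],T=i["world_to_cam"])
cv2.imwrite("pics/scene10.png",cv2.resize(p[110:210,260:360],None,fx=5,fy=5)[:,:,::-1])
```

```text
t 18.2 pos [ 0.519  -0.2517  0.1668] F [-0.9  0.6 -1.4] open 13.4 q [-0.63  0.15  1.89 -0.    1.1   0.71]
inc [ 0.0027 -0.0022  0.0001] [-0.07 -0.12  6.93] rows>= 1.7
```

View pics/scene10.png

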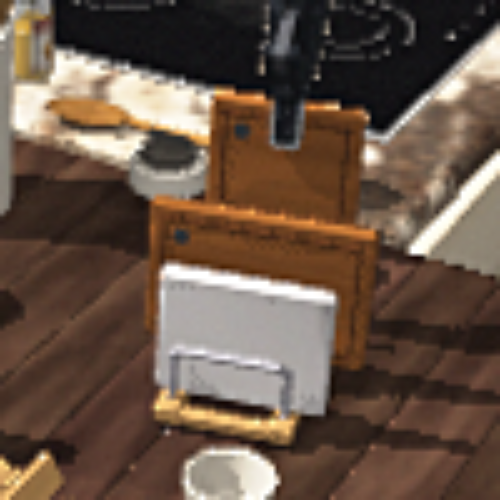

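Call:
servo_tool(increments="0.001 -0.001 0 0 -0.15 0.5 1;0.001 -0.001 0 0 -0.18 1 1;0.001 -0.001 0 0 -0.18 1.5 1;0.001 -0.001 0 0 -0.18 2 1;0.001 -0.001 0 0 -0.18 2.5 1;0.001 -0.001 0 0 -0.18 3 1;0.001 -0.001 0 0 -0.18 3.5 1;0.001 -0.001 0 0 -0.18 4 1;0.001 -0.001 0 0 -0.18 4 1")

```text
time: 19.0
eef_pos: [0.5174, -0.2495, 0.1243]
tcp_rot: [0.993, 0.116, -0.001, -0.0]
contact_force: [-0.8, 0.1, -1.1]
opening: 0.157
```

Run:
```python
from go import *
inc([OUT[0],OUT[1],.0975],down(13.4))
```

```text
t 19.0 pos [ 0.5174 -0.2495  0.1243] F [-0.8  0.1 -1.1] open 13.4 q [-0.63  0.2   1.92 -0.    1.03  0.71]
inc [-0.0011  0.0014 -0.0004] [0.05 0.15 2.68] rows>= 0.6
```

Call:
servo_tool(increments="0 0 0 0 0.05 0.3 1;0 0 0 0 0.05 0.6 1;0 0 0 0 0.05 0.9 1;0 0 0 0 0.05 1.2 1;0 0 0 0 0.05 1.5 1;0 0 0 0 0.05 1.8 1;0 0 0 0 0.05 2 1;0 0 0 0 0.05 2.1 1;0 0 0 0 0.05 2.1 1")

```text
time: 19.75
eef_pos: [0.518, -0.2503, 0.1045]
tcp_rot: [0.993, 0.117, -0.0, 0.0]
contact_force: [0.6, 0.3, -1.9]
opening: 0.152
```

Call:
servo_tool(increments="0 0 0 0 0 0.1 1;0 0 0 0 0 0.2 1;0 0 0 0 0 0.3 1;0 0 0 0 0 0.3 1")

```text
time: 20.08
eef_pos: [0.5181, -0.2504, 0.1017]
tcp_rot: [0.993, 0.116, 0.0, 0.0]
contact_force: [-0.7, -0.0, -2.5]
opening: 0.155
```

Call:
servo_tool(increments="0 0 0 0 0 0.1 1;0 0 0 0 0 0.2 1;0 0 0 0 0 0.2 1;0 0 0 0 0 0.2 1")

```text
time: 20.42
eef_pos: [0.5181, -0.2504, 0.0997]
tcp_rot: [0.993, 0.117, 0.0, 0.0]
contact_force: [0.3, -0.4, -0.8]
opening: 0.154
```

Call:
servo_tool(increments="0 0 0 0 0 0.1 1;0 0 0 0 0 0.15 1;0 0 0 0 0 0.15 1;0 0 0 0 0 0.15 1")

```text
time: 20.75
eef_pos: [0.5182, -0.2504, 0.0983]
tcp_rot: [0.993, 0.116, 0.0, 0.0]
contact_force: [-0.3, -0.4, -1.2]
opening: 0.154
```

Call:
servo_tool(increments="0 0 0 0 0 0.1 1;0 0 0 0 0 0.15 1;0 0 0 0 0 0.15 1;0 0 0 0 0 0.15 1")

```text
time: 21.08
eef_pos: [0.5183, -0.2507, 0.0979]
tcp_rot: [0.993, 0.117, 0.0, 0.0]
contact_force: [-3.4, 0.9, 6.3]
opening: 0.149
```

Call:
servo_tool(increments="0 0 0 0 0 0.05 1;0 0 0 0 0 0.1 1;0 0 0 0 0 0.1 1;0 0 0 0 0 0.1 1")

```text
time: 21.42
eef_pos: [0.5184, -0.2508, 0.0979]
tcp_rot: [0.993, 0.117, -0.0, 0.001]
contact_force: [-5.6, 1.3, 9.6]
opening: 0.154
```

Run:
```python
from go import *
from held import *
inc([OUT[0],OUT[1],.0975],down(13.4))
n="scene"
p,d=ctrl.read_camera(n);i=ctrl.camera_info(n)
np.savez(f"{n}11.npz",p=p,d=d,K=i["camera_matrix"],T=i["world_to_cam"])
P=cloud(d,i["camera_matrix"],i["world_to_cam"]);a=np.radians(13.4)
Q=(P-OUT)@np.array([[np.cos(a),-np.sin(a),0],[np.sin(a),np.cos(a),0],[0,0,1]])
hsv=cv2.cvtColor(p,cv2.COLOR_RGB2HSV)
s=(hsv[...,1]>115)&(abs(Q[...,1])<.018)&(abs(Q[...,0])<.07)&(Q[...,2]>.05)&(Q[...,2]<.12)
X=Q[s];print(s.sum(),"top z",np.percentile(X[:,2],[95,99,100]).round(4),"x",np.percentile(X[:,0],[1,99]).round(4))
cv2.imwrite("pics/scene11.png",cv2.resize(p[110:210,260:360],None,fx=5,fy=5)[:,:,::-1])
```

```text
t 21.42 pos [ 0.5184 -0.2508  0.0979] F [-5.6  1.3  9.6] open 13.2 q [-0.63  0.24  1.93 -0.    0.98  0.71]
inc [0.001  0.0002 0.0002] [-0.02 -0.    0.04] rows>= 0.0
130 top z [0.096  0.0992 0.1089] x [-0.0542  0.0541]
```

View pics/scene11.png

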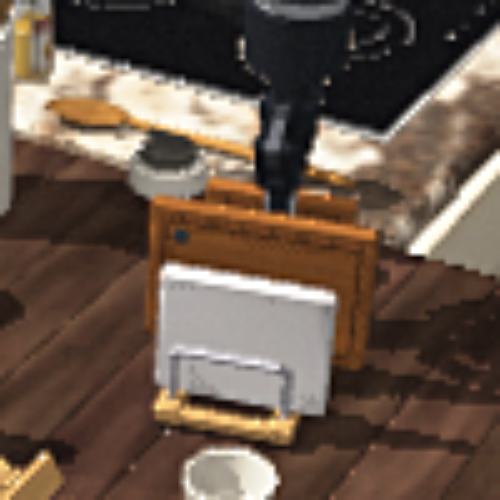

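The TCP stopped at 0.0979, against 0.0975 expected, with the force rising to 9.6 N and the board's top about 96 mm above the slot floor, so it is on the floor. I'll release and retreat.

Call:
servo_tool(increments="0 0 0 0 0 -0.15 1.4;0 0 0 0 0 -0.15 1.8;0 0 0 0 0 -0.15 2.4;0 0 0 0 0 -0.15 3;0 0 0 0 0 -0.15 3;0 0 0 0 0 -0.15 3")

```text
time: 21.97
eef_pos: [0.5181, -0.2503, 0.097]
tcp_rot: [0.993, 0.117, 0.0, 0.0]
contact_force: [-0.3, 0.3, 0.7]
opening: 0.353
```

Call:
servo_tool(increments="0 0 0 0 0 -1 3;0 0 0 0 0 -2.5 3;0 0 0 0 0 -4.5 3;0 0 0 0 0 -7 3;0 0 0 0 0 -10 3;0 0 0 0 0 -13 3;0 0 0 0 0 -15 3;0 0 0 0 0 -15 3")

```text
time: 22.63
eef_pos: [0.5205, -0.2519, 0.2546]
tcp_rot: [0.993, 0.117, 0.005, 0.004]
contact_force: [0.1, -0.7, 0.9]
opening: 0.352
```

Run:
```python
from go import *
inc([.3,-.55,.25],down(13.4))
```

```text
t 22.63 pos [ 0.5205 -0.2519  0.2546] F [ 0.1 -0.7  0.9] open 30.1 q [-0.63  0.06  1.82 -0.    1.25  0.71]
inc [ 0.0097 -0.008  -0.0002] [-28.36  23.89   0.47] rows>= 8.9
```

Call:
servo_tool(increments="0 0 0 -2.8 2.4 0 3;0 0 0 -5.6 4.8 0 3;0 0 0 -8.4 7.2 0 3;0 0 0 -11.2 9.5 0 3;0 0 0 -14 12 0 3;0 0 0 -17 14.3 0 3;0 0 0 -20 16.7 0 3;0 0 0 -23 19.2 0 3;0 0 0 -26 22 0 3;0 0 0 -28 23.9 0 3")

```text
time: 23.47
eef_pos: [0.2984, -0.5497, 0.2466]
tcp_rot: [0.993, 0.115, -0.0, 0.0]
contact_force: [0.6, 0.3, -0.1]
opening: 0.351
```

Run:
```python
from go import *
from held import *
a=np.radians(13.4);M=np.array([[np.cos(a),-np.sin(a),0],[np.sin(a),np.cos(a),0],[0,0,1]])
for n in("scene","top"):
    p,d=ctrl.read_camera(n);i=ctrl.camera_info(n)
    b=(140,100,380,280) if n=="scene" else (80,100,480,340)
    f=3 if n=="scene" else 2
    cv2.imwrite(f"pics/{n}12.png",cv2.resize(p[b[1]:b[3],b[0]:b[2]],None,fx=f,fy=f)[:,:,::-1])
    if n=="top":
        P=cloud(d,i["camera_matrix"],i["world_to_cam"])
        for nm,C,zt in(("large",MID,.11),("small",OUT,.095),("slab",2*MID-OUT,.095)):
            Q=(P-C)@M;s=(abs(Q[...,1])<.02)&(abs(Q[...,0])<.1)&(Q[...,2]>zt-.008)&(Q[...,2]<zt+.012);X=Q[s]
            print(nm,"top z",np.percentile(X[:,2],[5,50,95]).round(4),cv2.minAreaRect(X[:,:2].astype(np.float32)))
        for nm,(u0,v0) in dict(ram=(301,231),mill=(289,139),garl=(205,140)).items(): print(nm,P[v0,u0].round(3))
```

```text
large top z [0.1044 0.1085 0.1113] ((-0.0010593384504318237, 0.0003434610553085804), (0.15804073214530945, 0.015432275831699371), 0.09728477150201797)
small top z [0.0893 0.0935 0.0962] ((-0.0006123781204223633, 0.0004260665737092495), (0.015363231301307678, 0.1082865297794342), 89.99889373779297)
slab top z [0.0899 0.0934 0.0961] ((-0.0066474005579948425, 0.00048398924991488457), (0.11907889693975449, 0.014468587934970856), 0.2388041764497757)
ram [ 0.44  -0.022  0.007]
mill [0.644 0.007 0.088]
garl [0.656 0.209 0.037]
```

View pics/scene12.png

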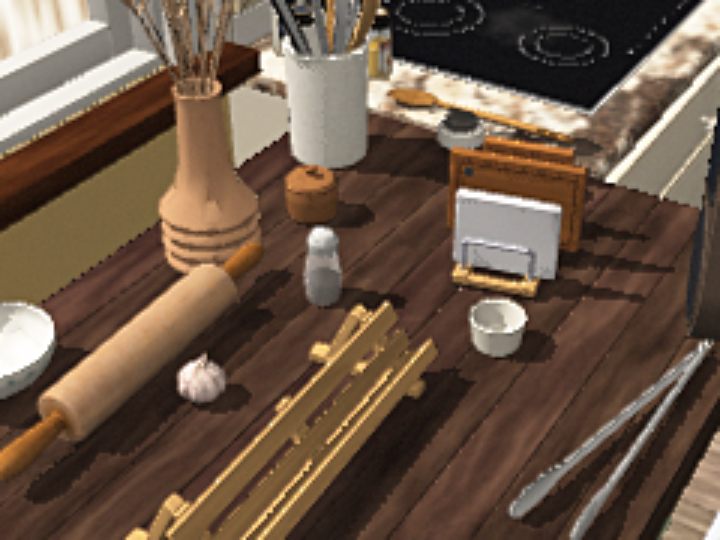

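View pics/top12.png

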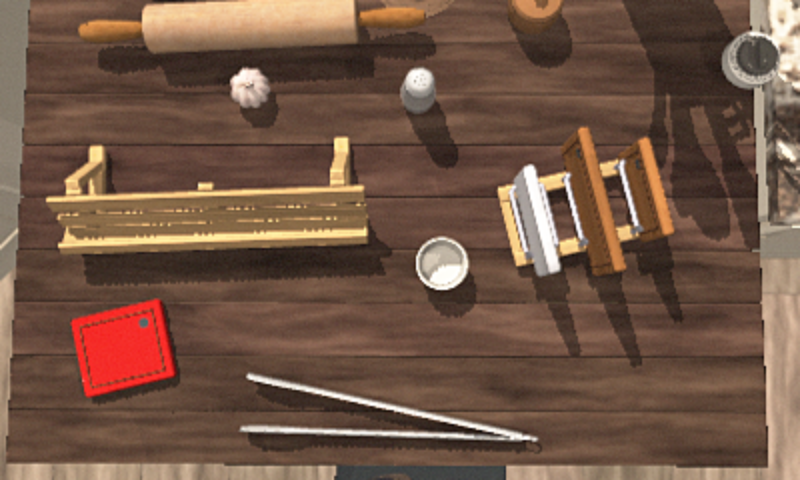

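Both boards stand in their slots, at about (595,200) and (647,185) in the top crop. The arm is clear and everything else is where it was.

```bash
python3 -c "
from plant import ctrl
print(ctrl.sign_off())"
```

```text
the job is handed in; nothing more can be done
None
```

Both boards are in the rack and the job is handed in, after about 24 s of the 69 s allowed. I took each one off the stand by its upper edge and set it upright. I lowered each until the force rose from the slot floor, relieved it, and only then opened the fingers about 30 mm. Sign-off gave no verdict.

Last checks, from the final top-camera view (calibration good to about 2 mm):

| Item | Along slot | Across slot | Turned | Top edge above slot floor |
|---|---|---|---|---|
| Large board (middle slot) | -1 mm | under 1 mm | 0.1° | about 109 mm (board is 110 mm) |
| Small board (outer slot) | -1 mm | under 1 mm | about 0° | about 94 mm (board is 95 mm) |

- **Other things:** the marble slab is about 1 mm or less from where it was. The ramekin, mill and garlic gave the same readings as at the start to within 2 mm. The red look-alike was not touched, and the arm is clear of everything.
- **Disagreement:** the scene camera read 1–2 mm higher and further across the slot than the top camera. That is within its calibration.
- **Not measured:** the final tilt. Both boards look upright, and their top edges sit over the slot centres.

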